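# Fetch the sharpening stones from behind the spool and can

### The arm

A 6-joint arm with a two-finger parallel gripper is mounted at the origin on the work surface. World frame = base frame: x ahead of the robot, y to its left, z up, the work surface at z = 0. Lengths are in m, angles in degrees, forces in N, time in s.
With the tool pointing down it reaches from about 0.375 to 0.9 m from the base axis. Payload 3.1 kg.
Tool frame: the origin (TCP) lies on the centre line of the jaws, within the pads' length; the fingertips stand 17 mm ahead of it and the grasp point (between the pads) lies 2 mm behind it; z points along the fingers, y is the line along which they close (so a half turn about z gives the same grasp; the last joint's range is limited). The gripper opens to 87 mm and grips with 3 to 60 N. Pads are 19 mm wide; open, the fingers measure 117 mm over their backs; the gripper's body (75 mm by 190 mm) begins 51 mm behind the grasp point.
Start: joints at [-76.175, 30.224, 82.088, -0, 67.689, -10.227], TCP at [0.255, -0.571, 0.24] pointing down, gripper open.
Joint ranges: [-176.69, 176.69], [-43.24, 126.21], [12.49, 139.97], [-82, 262], [0, 151.66], [-163.58, 163.58]. Speed limits (degrees/s): [159.86, 159.86, 180, 180, 180, 180].

### API

Orientations are given as a 3x3 rotation matrix whose columns are the frame's x, y, z axes.
In Python, from rig import bot, imaging, finder gives the robot as it stands. The module is installed in compiled form; this text tells all that it offers.
- The arm moves only by the tool play_rows, never from a script. Its argument "motion" is a list that holds one entry, the list of rows, each a list of 6 numbers: the shift along the tool's x, y, z in m, then the turn, a rotation vector about the tool's x, y, z in degrees. In form: [[[dx, dy, dz, wx, wy, wz], ...]]. A call has 1 to 8 rows; each row is the pose to reach, as a shift and turn from the pose commanded when the call began, along the tool's axes at that moment; what a row does not reach only later rows make up. A row lasts 1/12 s, in which the tool goes at most 41.7 mm and 7.16 degrees, less where a joint would pass 70% of its speed; a pose out of reach is approached as far as the arm can. A call with a gripper value outside its range is refused whole. "fingers" is the finger opening in m, from 0 to 0.087, set as the call begins (left out, the last holds). The fingers move at their own pace and stop on an object; the grip force is fixed at half the most. Time passes only in rows, so rows that repeat a pose let the fingers close. It gives the time, the measured TCP pose, the force, the opening and the grip force at its end, in the units of the state.
- bot.read_state(): the state, without advancing time (a new reading comes with each control period).
- imaging.capture(name): name is "side" or "top"; returns a dict with "frame" (420x560x3 uint8, red, green, blue), "camera_matrix" (3x3 intrinsics, pixels), "R" (3x3) and "t" (3): a world point X has camera coordinates R X + t. Camera axes: x right, y down, z forward; pixel columns grow to the right and rows downward; lengths in m; the calibration is good to about 2 mm. A picture is of the moment at which its call begins. There is no depth.
- bot.hand_in(): hands the job in; it is judged then, once.
Trained networks look in the newest picture that a camera, given by its name, has taken for a name from the list of things; names that differ only in an ending like _2 or _b are one class to them, and where a whole thing is asked for, a point or a joint stands for the part that bears it (a point fixed in the world has none). Each returns a list of dicts, best first, with "confidence" (0 to 1); they miss things now and then, are a little off and sometimes report something else, mostly with a low value. They report only what shows in the picture. A call takes as long as a camera call.
- finder.recognise(camera, name): "at" ([x, y, z] in m, in world coordinates, good to about 4 mm: the middle of the surface that is visible of it).
- finder.outline_of(camera, name): "pixels" (420x560 bool, what is visible of it).
The state is a dict: "time_s": time; "joint_positions": joint angles; "qvel": joint speeds; "tau": joint torques, N m; "position": TCP position; "tcp_rot": TCP orientation; "force": force on the tool from outside, world axes, zero at the start; "moment": the same for the moment, N m; "opening": opening from 0.0 (shut) to 1.0 (fully open); "grasp_force": force on a finger pad.
Only numpy, scipy, OpenCV 4.12 (cv2) and the standard library are available. Lean on these libraries where they do the work, as an engineer would, in place of code of your own. Each camera call takes 0.05 s, during which the arm holds its last target. There are 200 camera calls.

### The job

First move the thread spool and the spray can out of the way, standing both upright on the green mat, before you take away either of the two sharpening stones behind them. Then slide the tray's divider so that both stones fit, and lay the long and the short stone flat and lengthwise in the tray, one on each side of the divider. Last, with both stones in the tray, stand the spool and the can back upright, each on the black pad it came from.

Things in the scene. Friction and masses are not known exactly. Their poses are not given: they have to be found in the camera images.
- ledge: Fixed brown board, 150 (x) x 300 (y) x 12 mm high. Origin: centre of its underside. Two round black pads, 62 mm across, 3 mm high, on it at x = -34 mm, y = -72 and +72 mm: the spool stands on one, the can on the other. The stones lie close behind (x about +20, y about -72 and +72 mm), too close for fingers to pass. A loose tin 31 mm across, 17 mm high, between the pads is not part of the job.
- spool: Loose thread spool, a black upright cylinder with thin wooden ends, 46 mm across (44 mm over the thread), 83 mm high, about 0.12 kg. Origin: centre of its underside, z up along its axis. At the end it must stand where it stood at the start.
- can: Loose spray can, white upright cylinder 50 mm across and 88 mm high, with a blue band and a blue cap 46 mm across on top, 115 mm high in all, about 0.25 kg. Origin: centre of its underside, z up. At the end it must stand where it stood at the start.
- long_stone: Loose long sharpening stone, grey block with a reddish lower layer, 30 (its x) x 140 (its y) x 22 mm high, about 0.21 kg. Origin: centre of its underside; its y runs along its length.
- short_stone: Loose short sharpening stone, the same make, 30 (its x) x 80 (its y) x 22 mm high, about 0.12 kg. Origin: centre of its underside; its y runs along its length.
- tray: Fixed shallow open tray of pale wood, 272 (its x, lengthwise) x 112 (y) mm, 24 mm high, walls and floor 6 mm thick, inside 260 x 100 mm. Origin: centre of its underside. A divider across it splits its length; at the start neither side is long enough for the 140 mm stone. Either stone may go in either end. The tray stands to one side of the ledge, the mat to the other.
- divider (a joint): Position of the tray's aluminium sliding divider along the tray's +x in m: 0 = middle, limits -0.055 and +0.055. It slides with about 1.5 N of friction and stays where it is left. Free length beside it: 127 mm + its value on the tray's -x side, 127 mm - its value on the +x side (the plate is 6 mm thick).
- divider_tab (a point): Top centre of the divider's upright grip tab, 52 mm above the tray's underside; axes as the tray's. The tab is 12 mm thick along the tray's x, 32 mm wide along its y, and stands 30 mm above the divider plate (plate top 22 mm above the tray's underside).
- mat: Fixed flat green mat, 240 (its x) x 130 (its y) x 3 mm, empty at the start. Origin: centre of its underside. The side area for the spool and the can.

How it is judged (in metres and radians):
On the way, in this order (a step that is already met when the one before it is completed fails the run):
1. the spool and the can both stand upright on the green mat, the stones not yet moved (x of spool in the frame of mat between -0.112 and 0.112 m and y of spool in the frame of mat between -0.058 and 0.058 m and z of spool in the frame of mat between -0.002 and 0.007 m and angle between each of spool, can's own z axis and vertical below 0.1 rad and linear speed of each of spool, can below 0.03 m/s and x of can in the frame of mat between -0.112 and 0.112 m and y of can in the frame of mat between -0.058 and 0.058 m and z of can in the frame of mat between -0.002 and 0.007 m and distance of each of long_stone, short_stone from where it was at the start of the episode below 0.03 m), for 0.2 s.
2. both stones lie flat and lengthwise in the tray, one each side of the divider, while the spool and the can still stand on the mat (x of long_stone in the frame of tray between -0.13 and 0.13 m and y of long_stone in the frame of tray between -0.045 and 0.045 m and z of long_stone in the frame of tray between 0.003 and 0.01 m and angle between each of long_stone, short_stone's own z axis and vertical below 0.08 rad and angle between the y axis of each of long_stone, short_stone and the x axis of tray, either way round below 0.25 rad and linear speed of each of long_stone, short_stone, spool, can below 0.03 m/s and x of short_stone in the frame of tray between -0.13 and 0.13 m and y of short_stone in the frame of tray between -0.045 and 0.045 m and z of short_stone in the frame of tray between 0.003 and 0.01 m and ((x of long_stone in the frame of divider_tab above 0 m and x of short_stone in the frame of divider_tab below 0 m) or (x of long_stone in the frame of divider_tab below 0 m and x of short_stone in the frame of divider_tab above 0 m)) and x of spool in the frame of mat between -0.112 and 0.112 m and y of spool in the frame of mat between -0.058 and 0.058 m and z of spool in the frame of mat between -0.002 and 0.007 m and angle between each of spool, can's own z axis and vertical below 0.1 rad and x of can in the frame of mat between -0.112 and 0.112 m and y of can in the frame of mat between -0.058 and 0.058 m and z of can in the frame of mat between -0.002 and 0.007 m), for 0.2 s.
At the end, for the whole second after the job is handed in: Both stones lie flat on the tray floor (within 4 mm), lengthwise (within 0.25 rad), on opposite sides of the divider; the spool and the can each stand upright (0.1 rad) within 15 mm of where they stood at the start; all at rest (x of long_stone in the frame of tray between -0.13 and 0.13 m and y of long_stone in the frame of tray between -0.045 and 0.045 m and z of long_stone in the frame of tray between 0.003 and 0.01 m and angle between each of long_stone, short_stone's own z axis and vertical below 0.08 rad and angle between the y axis of each of long_stone, short_stone and the x axis of tray, either way round below 0.25 rad and linear speed of each of long_stone, short_stone, spool, can below 0.03 m/s and x of short_stone in the frame of tray between -0.13 and 0.13 m and y of short_stone in the frame of tray between -0.045 and 0.045 m and z of short_stone in the frame of tray between 0.003 and 0.01 m and ((x of long_stone in the frame of divider_tab above 0 m and x of short_stone in the frame of divider_tab below 0 m) or (x of long_stone in the frame of divider_tab below 0 m and x of short_stone in the frame of divider_tab above 0 m)) and distance of each of spool, can from where it was at the start of the episode below 0.015 m and angle between each of spool, can's own z axis and vertical below 0.1 rad); the robot touches nothing.
It fails at once if the spool or the can is tipped over (angle between any of spool, can's own z axis and vertical above 0.7 rad).
It also fails if it takes over 144 s, if anything falls off the work surface, if the arm or the gripper's body presses on something with over 40 N, if the wrist force passes 120 N, or if a joint passes its speed limit or range.

## Working session

There is one attempt and no reset: what is moved stays moved. The work goes in short steps, Python scripts to look and compute and a tool call to move; the robot and the scene stay as the last step left them, time stands still between calls to the robot, and variables do not carry over. Pictures are saved under pics/ and viewed, at most 14 in all, crops included, and the job is handed in when it is done.

Besides the shell and the picture viewer there is one more tool, called after "Emit:" as name(argument=value, ...), one argument or row to a line, values as JSON. play_rows: Moves the arm, as the interface text tells. Its arguments: {"type":"object","properties":{"motion":{"type":"array"},"fingers":{"type":"number"}},"required":["motion"]}

```bash
mkdir -p pics; cat > h.py <<'E'
import numpy as np, cv2
from rig import bot, imaging, finder
def ray(c,u,v,z):
    d=c["R"].T@np.linalg.inv(c["camera_matrix"])@np.array([u,v,1.]); o=-c["R"].T@c["t"]
    return o+d*(z-o[2])/d[2]
def pix(c,X):
    p=c["camera_matrix"]@(c["R"]@np.asarray(X,float)+c["t"]); return p[:2]/p[2]
def snap(n,f=None):
    c=imaging.capture(n)
    if f: cv2.imwrite("pics/"+f,c["frame"][:,:,::-1])
    return c
E
python3 - <<'E'
from h import *
np.set_printoptions(precision=4,suppress=True)
for n in("top","side"):
    c=snap(n,n+"0.png"); print(n,"cam",-c["R"].T@c["t"]); print(c["R"])
    for k in "ledge spool can long_stone short_stone tray divider_tab mat".split():
        r=finder.recognise(n,k); o=finder.outline_of(n,k)
        s=""
        if o:
            m=o[0]["pixels"].astype(np.uint8); cs=max(cv2.findContours(m,0,2)[0],key=cv2.contourArea); s=cv2.minAreaRect(cs)
        print(k,[(np.round(x["at"],4),round(x["confidence"],2)) for x in r[:2]],s)
s=bot.read_state(); print(s["position"],s["tcp_rot"],s["opening"],s["time_s"])
E
```

```text
top cam [0.4334 0.0168 1.1777]
[[ 0.0007 -1.      0.0044]
 [-0.9953 -0.0011 -0.0964]
 [ 0.0965 -0.0043 -0.9953]]
ledge [(array([0.5747, 0.0071, 0.0117]), 0.88)] ((284.1301574707031, 197.98631286621094), (55.48293685913086, 109.34325408935547), 83.9909896850586)
spool [(array([ 0.5434, -0.0564,  0.099 ]), 0.67)] ((312.5000305175781, 206.50001525878906), (16.970561981201172, 18.384777069091797), 45.0)
can [(array([0.5349, 0.0806, 0.1325]), 0.79)] ((259.0, 209.5), (19.0, 18.0), 90.0)
long_stone [(array([0.593 , 0.0862, 0.0292]), 0.73)] ((257.053955078125, 193.06631469726562), (12.088159561157227, 51.007293701171875), 84.5596694946289)
short_stone [(array([ 0.4832, -0.3416,  0.0379]), 0.55)] ((310.78607177734375, 189.40708923339844), (12.213363647460938, 29.124176025390625), 81.46923065185547)
tray [(array([ 0.4759, -0.3442,  0.0058]), 0.95)] ((415.6380615234375, 233.53163146972656), (43.51099395751953, 100.43348693847656), 1.5911402702331543)
divider_tab [(array([ 0.4856, -0.3396,  0.0307]), 0.54)] ((421.5395812988281, 232.1039581298828), (23.18436622619629, 4.875682353973389), 5.710592
[... 825 characters left out ...]
88086)
short_stone [] ((342.73760986328125, 169.62374877929688), (8.557319641113281, 17.612157821655273), 5.710593223571777)
tray [(array([ 0.4757, -0.3527,  0.0105]), 0.56)] ((343.0000305175781, 174.5), (98.53385162353516, 26.845239639282227), 11.689370155334473)
divider_tab [(array([ 0.4776, -0.3313,  0.0292]), 0.46)] ((342.7622985839844, 169.61476135253906), (8.3292875289917, 17.382862091064453), 5.194429397583008)
mat [(array([0.4924, 0.3423, 0.0038]), 0.61)] ((238.24807739257812, 338.049072265625), (125.76982879638672, 58.86438751220703), 24.646770477294922)
[ 0.2548 -0.5707  0.2395] [[ 0.9132  0.4076 -0.    ]
 [ 0.4076 -0.9132  0.    ]
 [-0.     -0.     -1.    ]] 0.9946783807582223 1.7
```

```bash
python3 - <<'E'
import cv2
a=cv2.imread("pics/top0.png")[140:290,110:480]; cv2.imwrite("pics/t1.png",cv2.resize(a,None,fx=2.15,fy=2.15,interpolation=cv2.INTER_CUBIC))
a=cv2.imread("pics/side0.png")[110:400,140:440]; cv2.imwrite("pics/s1.png",cv2.resize(a,None,fx=2,fy=2,interpolation=cv2.INTER_CUBIC))
E
```

```text
(no output)
```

View pics/t1.png

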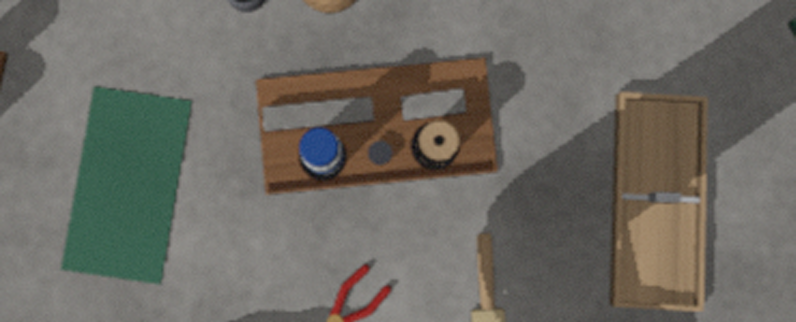

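View pics/s1.png

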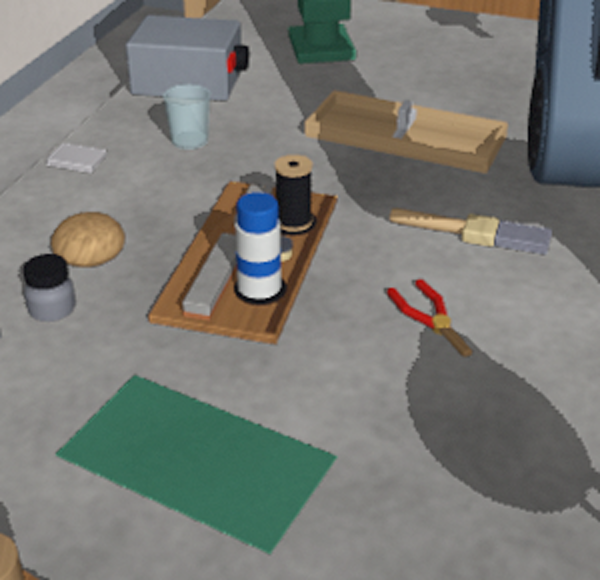

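```bash
cat >> h.py <<'E'
def blob(c,m,z):
    v,u=np.nonzero(m); 
    P=np.array([ray(c,a,b,z)[:2] for a,b in zip(u,v)])
    r=cv2.minAreaRect((P*1000).astype(np.float32))
    # long-axis angle
    w=cv2.boxPoints(r); e=[w[1]-w[0],w[2]-w[1]]; e=max(e,key=np.linalg.norm)
    a=np.degrees(np.arctan2(e[1],e[0])); a=(a+90)%180-90
    return P.mean(0).round(4),(np.array(r[0])/1000).round(4),np.sort(r[1]).round(0),round(a,1)
E
python3 - <<'E'
from h import *
np.set_printoptions(precision=4,suppress=True)
c=snap("top")
for k,z in dict(ledge=.012,spool=.098,can=.13,long_stone=.034,short_stone=.034,tray=.024,divider_tab=.052,mat=.003).items():
    o=finder.outline_of("top",k)
    for q in o[:2]: print(k,round(q["confidence"],2),q["pixels"].sum(),*blob(c,q["pixels"],z))
h=cv2.cvtColor(c["frame"],cv2.COLOR_RGB2HSV)
b=np.zeros(h.shape[:2],bool); b[190:225,245:275]=1
m=b&(h[...,0]>100)&(h[...,0]<130)&(h[...,1]>150); print("cap",m.sum(),*blob(c,m,.13))
b[:]=0;b[190:216,298:328]=1
g=c["frame"].astype(int); print(g[195:220:2,313], g[207,300:326:2])
E
```

```text
ledge 0.64 3881 [0.5773 0.0096] [0.5764 0.018 ] [151. 301.] -84.3
spool 0.82 308 [ 0.5451 -0.0562] [ 0.5452 -0.0559] [49. 49.] 0.1
can 0.84 329 [0.5334 0.0814] [0.5342 0.0816] [45. 52.] 0.3
long_stone 0.86 584 [0.5882 0.0913] [0.5885 0.0906] [ 32. 139.] -84.2
long_stone 0.71 3953 [0.4986 0.3294] [0.4994 0.3287] [128. 233.] -8.0
short_stone 0.88 308 [ 0.6012 -0.0553] [ 0.6012 -0.0557] [30. 80.] -81.7
tray 0.79 4265 [ 0.4775 -0.3422] [ 0.4804 -0.3428] [121. 272.] -3.1
tray 0.32 120 [ 0.4839 -0.3443] [ 0.4847 -0.3426] [14. 93.] -89.9
divider_tab 0.55 103 [ 0.4823 -0.3465] [ 0.4834 -0.3485] [13. 61.] -89.9
divider_tab 0.23 349 [0.5407 0.0851] [0.5417 0.0851] [51. 56.] 0.3
mat 0.68 4049 [0.5002 0.3383] [0.5015 0.3386] [132. 239.] -8.4
cap 228 [0.5383 0.0817] [0.538  0.0816] [40. 40.] 0.3
[[104  75  52]
 [161 136 108]
 [158 136 106]
 [157 134 105]
 [ 77  63  50]
 [ 27  25  34]
 [ 94  75  59]
 [158 135 105]
 [152 131 102]
 [149 127 100]
 [ 43  37  30]
 [ 32  30  30]
 [ 56  40  20]] [[ 99  71  49]
 [ 27  26  27]
 [ 60  53  43]
 [148 125  99]
 [155 133 101]
 [155 130 102]
 [122 103  80]
 [ 85  73  57]
 [144 121  95]
 [156 133 104]
 [161 136 107]
 [144 119  93]
 [ 82  56  37]]
```

```bash
cat >> h.py <<'E'
def go(x,y,z,yaw,frm=None):
    """tool-frame shift and turn to reach TCP x,y,z with closing line at world angle yaw (deg)"""
    s=bot.read_state() if frm is None else None
    if s: p=np.array(s["position"]); R=np.array(s["tcp_rot"]); 
    else:
        p=np.array(frm[:3]); a=np.radians(frm[3]); R=np.array([[-np.sin(a),np.cos(a),0],[np.cos(a),np.sin(a),0],[0,0,-1]])
    cur=np.degrees(np.arctan2(R[1,1],R[0,1]))
    print("d",(R.T@(np.array([x,y,z])-p)).round(4),"wz",round((cur-yaw+180)%360-180,2), "at",p.round(4),"yaw",round(cur,2),"tilt",R[2,2].round(5))
E
python3 - <<'E'
from h import *
np.set_printoptions(precision=4,suppress=True)
c=snap("top")
P=[ray(c,u/2.15+110,v/2.15+140,.024)[:2] for u,v in((620,94),(707,97),(703,310),(613,305))]
print(np.array(P),np.mean(P,0)); 
for a,b in((3,0),(2,1)): d=P[b]-P[a]; print(np.degrees(np.arctan2(d[1],d[0])),np.linalg.norm(d))
print("tab",ray(c,667/2.15+110,197/2.15+140,.052))
go(.537,.082,.20,-84.3)
go(.537,.082,.20,-84.3,(.537,.082,.2,-84.3))
E
```

```text
[[ 0.6161 -0.2978]
 [ 0.6124 -0.4093]
 [ 0.3429 -0.3951]
 [ 0.349  -0.2824]] [ 0.4801 -0.3461]
-3.306028145356519 0.26754780391269956
-3.019611213083279 0.2698951533977647
tab [ 0.4831 -0.3451  0.052 ]
d [ 0.5237 -0.481   0.0395] wz 18.35 at [ 0.2548 -0.5707  0.2396] yaw -65.95 tilt -1.0
d [0. 0. 0.] wz 0.0 at [0.537 0.082 0.2  ] yaw -84.3 tilt -1.0
```

Emit:
play_rows(
  motion=[
    [[0.26,-0.24,0,0,0,9],[0.26,-0.24,0,0,0,9],[0.26,-0.24,0,0,0,9],[0.26,-0.24,0,0,0,9],[0.26,-0.24,0,0,0,9],[0.26,-0.24,0,0,0,9],[0.26,-0.24,0,0,0,9],[0.26,-0.24,0,0,0,9]],
  ],
  fingers=0.087,
)

```text
time_s: 2.87
position: [0.3867, -0.2627, 0.2398]
tcp_rot: [[0.966, 0.259, 0.001], [0.259, -0.966, -0.0], [0.0, 0.001, -1.0]]
force: [1.0, 0.2, -0.6]
opening: 1.001
grasp_force: 0.0
```

```bash
python3 -c "
from h import *
go(.537,.082,.2,-84.3)"
```

```text
d [ 0.2344 -0.294   0.0398] wz 9.32 at [ 0.3867 -0.2627  0.2398] yaw -74.98 tilt -1.0
```

Emit:
play_rows(
  motion=[
    [[0.2,-0.25,0,0,0,9.3],[0.2,-0.25,0,0,0,9.3],[0.2,-0.25,0,0,0,9.3],[0.2,-0.25,0,0,0,9.3],[0.2,-0.25,0,0,0,9.3],[0.2,-0.25,0,0,0,9.3],[0.2,-0.25,0,0,0,9.3],[0.2,-0.25,0,0,0,9.3]],
  ],
)

```text
time_s: 3.53
position: [0.5153, 0.0318, 0.2399]
tcp_rot: [[0.995, 0.101, 0.001], [0.101, -0.995, 0.0], [0.001, -0.0, -1.0]]
force: [1.2, -0.4, -1.2]
opening: 1.001
grasp_force: 0.0
```

```bash
python3 -c "
from h import *
go(.537,.082,.086,-84.3)"
```

```text
d [ 0.0265 -0.0477  0.1539] wz 0.13 at [0.5153 0.0318 0.2399] yaw -84.17 tilt -1.0
```

Emit:
play_rows(
  motion=[
    [[0.0265,-0.048,0,0,0,0],[0.0265,-0.048,0,0,0,0],[0.0265,-0.048,0.04,0,0,0],[0.0265,-0.048,0.07,0,0,0],[0.0265,-0.048,0.1,0,0,0],[0.0265,-0.048,0.13,0,0,0],[0.0265,-0.048,0.154,0,0,0],[0.0265,-0.048,0.154,0,0,0]],
  ],
)

```text
time_s: 4.2
position: [0.5326, 0.0791, 0.0814]
tcp_rot: [[0.995, 0.1, -0.01], [0.1, -0.995, 0.0], [-0.01, -0.001, -1.0]]
force: [-0.7, 0.4, 0.0]
opening: 1.001
grasp_force: 0.0
```

Emit:
play_rows(
  motion=[
    [[0,0,0,0,0,0],[0,0,0,0,0,0],[0,0,0,0,0,0],[0,0,0,0,0,0],[0,0,0,0,0,0],[0,0,0,0,0,0],[0,0,0,0,0,0],[0,0,0,0,0,0]],
  ],
  fingers=0.04,
)

```text
time_s: 4.87
position: [0.5365, 0.0797, 0.0864]
tcp_rot: [[0.995, 0.1, 0.001], [0.1, -0.995, 0.0], [0.001, -0.0, -1.0]]
force: [-0.5, 2.6, 6.0]
opening: 0.568
grasp_force: 29.9
```

```bash
python3 -c "
from h import *
c=snap('side','g1.png')
cv2.imwrite('pics/g1c.png',cv2.resize(c['frame'][150:290,180:380,::-1],None,fx=3,fy=3))
print(bot.read_state()['opening']*87, bot.read_state()['grasp_force'])
go(.537,.082,.086,-84.3)"
```

```text
49.352496153309644 29.937977831577882
d [ 0.0008 -0.0022  0.0003] wz 0.05 at [0.5365 0.0797 0.0863] yaw -84.25 tilt -1.0
```

View pics/g1c.png

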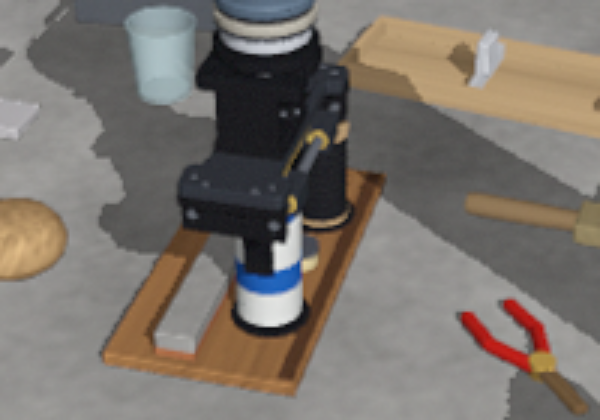

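Emit:
play_rows(
  motion=[
    [[0,0,-0.01,0,0,0],[0,0,-0.025,0,0,0],[0,0,-0.04,0,0,0],[0,0,-0.05,0,0,0],[0.01,-0.02,-0.05,0,0,0],[0.02,-0.045,-0.05,0,0,0],[0.03,-0.075,-0.05,0,0,0],[0.04,-0.105,-0.05,0,0,0]],
  ],
)

```text
time_s: 5.58
position: [0.5652, 0.1883, 0.1356]
tcp_rot: [[0.995, 0.099, -0.001], [0.099, -0.995, -0.0], [-0.001, 0.0, -1.0]]
force: [-0.1, -0.4, -3.0]
opening: 0.569
grasp_force: 29.9
```

Emit:
play_rows(
  motion=[
    [[0,-0.03,0,0,0,0],[0,-0.06,0,0,0,0],[0,-0.085,0,0,0,0],[0,-0.11,0,0,0,0],[0,-0.125,0,0,0,0],[0,-0.135,0,0,0,0],[0,-0.14,0,0,0,0],[0,-0.14,0,0,0,0]],
  ],
)

```text
time_s: 6.25
position: [0.5511, 0.3274, 0.1354]
tcp_rot: [[0.995, 0.101, -0.0], [0.101, -0.995, -0.0], [-0.0, 0.0, -1.0]]
force: [0.6, -0.1, -2.2]
opening: 0.569
grasp_force: 29.9
```

```bash
python3 -c "
from h import *
print(bot.read_state()['opening']*87, bot.read_state()['grasp_force'])
go(.555,.331,.0744,-84.3)"
```

```text
49.5060816236524 29.947086667525582
d [ 0.0043 -0.0032  0.061 ] wz 0.1 at [0.5511 0.3274 0.1354] yaw -84.2 tilt -1.0
```

Descend gently, release, rise.

Emit:
play_rows(
  motion=[
    [[0,0,0.015,0,0,0],[0,0,0.03,0,0,0],[0,0,0.042,0,0,0],[0,0,0.05,0,0,0],[0,0,0.055,0,0,0],[0,0,0.058,0,0,0],[0,0,0.06,0,0,0],[0,0,0.06,0,0,0]],
  ],
)

```text
time_s: 6.92
position: [0.5515, 0.327, 0.0755]
tcp_rot: [[0.995, 0.1, 0.0], [0.1, -0.995, -0.0], [0.0, 0.0, -1.0]]
force: [0.2, 0.2, -1.7]
opening: 0.564
grasp_force: 29.9
```

Emit:
play_rows(
  motion=[
    [[0,0,0,0,0,0],[0,0,0,0,0,0],[0,0,0,0,0,0],[0,0,0,0,0,0],[0,0,0,0,0,0],[0,0,0,0,0,0],[0,0,0,0,0,0],[0,0,0,0,0,0]],
  ],
  fingers=0.087,
)

```text
time_s: 7.58
position: [0.5513, 0.3272, 0.0756]
tcp_rot: [[0.995, 0.1, 0.0], [0.1, -0.995, 0.0], [0.0, -0.0, -1.0]]
force: [0.5, -0.4, 0.0]
opening: 0.989
grasp_force: 0.0
```

Emit:
play_rows(
  motion=[
    [[0,0,-0.01,0,0,0],[0,0,-0.03,0,0,0],[0,0,-0.06,0,0,0],[0,0,-0.1,0,0,0],[0,0,-0.13,0,0,0],[0,0,-0.13,0,0,0]],
  ],
)

```text
time_s: 8.08
position: [0.5555, 0.329, 0.214]
tcp_rot: [[0.995, 0.1, 0.014], [0.1, -0.995, 0.006], [0.015, -0.004, -1.0]]
force: [0.5, 0.8, 0.8]
opening: 0.999
grasp_force: 0.0
```

```bash
python3 -c "
from h import *
go(.547,-.0565,.20,-84.3)"
```

```text
d [-0.0474  0.3827  0.0117] wz 0.07 at [0.5555 0.329  0.214 ] yaw -84.23 tilt -0.99988
```

Emit:
play_rows(
  motion=[
    [[-0.036,0.32,0,0,0,0],[-0.036,0.32,0,0,0,0],[-0.036,0.32,0,0,0,0],[-0.036,0.32,0,0,0,0],[-0.036,0.32,0,0,0,0],[-0.036,0.32,0,0,0,0],[-0.036,0.32,0,0,0,0],[-0.036,0.32,0,0,0,0]],
  ],
)

```text
time_s: 8.75
position: [0.5472, 0.002, 0.206]
tcp_rot: [[0.995, 0.099, 0.0], [0.099, -0.995, -0.001], [0.0, 0.001, -1.0]]
force: [0.1, -0.3, -0.5]
opening: 0.997
grasp_force: 0.0
```

Emit:
play_rows(
  motion=[
    [[-0.007,0.03,0,0,0,0],[-0.007,0.061,0,0,0,0],[-0.007,0.061,0,0,0,0],[-0.007,0.061,0,0,0,0]],
  ],
)

```text
time_s: 9.08
position: [0.5468, -0.0579, 0.2058]
tcp_rot: [[0.995, 0.097, 0.001], [0.097, -0.995, 0.0], [0.001, 0.0, -1.0]]
force: [-0.9, 0.6, 0.6]
opening: 0.997
grasp_force: 0.0
```

```bash
python3 -c "
from h import *
go(.547,-.0565,.060,-84.3)"
```

```text
d [ 0.0002 -0.0014  0.1458] wz -0.15 at [ 0.5468 -0.0579  0.2058] yaw -84.45 tilt -1.0
```

Emit:
play_rows(
  motion=[
    [[0,-0.001,0.03,0,0,0],[0,-0.001,0.06,0,0,0],[0,-0.001,0.09,0,0,0],[0,-0.001,0.12,0,0,0],[0,-0.001,0.14,0,0,0],[0,-0.001,0.146,0,0,0],[0,-0.001,0.146,0,0,0],[0,-0.001,0.146,0,0,0]],
  ],
)

```text
time_s: 9.75
position: [0.547, -0.0545, 0.0601]
tcp_rot: [[0.995, 0.101, 0.001], [0.101, -0.995, -0.0], [0.001, 0.0, -1.0]]
force: [0.0, -0.5, -0.6]
opening: 0.998
grasp_force: 0.0
```

Emit:
play_rows(
  motion=[
    [[0,0,0,0,0,0],[0,0,0,0,0,0],[0,0,0,0,0,0],[0,0,0,0,0,0],[0,0,0,0,0,0],[0,0,0,0,0,0],[0,0,0,0,0,0],[0,0,0,0,0,0]],
  ],
  fingers=0.035,
)

```text
time_s: 10.42
position: [0.5469, -0.0556, 0.0597]
tcp_rot: [[0.995, 0.1, 0.001], [0.1, -0.995, -0.0], [0.001, 0.001, -1.0]]
force: [0.1, -1.9, 1.1]
opening: 0.497
grasp_force: 30.0
```

Emit:
play_rows(
  motion=[
    [[0,0,-0.01,0,0,0],[0,0,-0.025,0,0,0],[0,0,-0.04,0,0,0],[0,0,-0.055,0,0,0],[0,0,-0.07,0,0,0],[0,0,-0.08,0,0,0],[0,0,-0.08,0,0,0],[0,0,-0.08,0,0,0]],
  ],
)

```text
time_s: 11.08
position: [0.5466, -0.0552, 0.14]
tcp_rot: [[0.995, 0.1, 0.001], [0.1, -0.995, -0.0], [0.001, 0.0, -1.0]]
force: [-0.5, -0.9, -0.7]
opening: 0.5
grasp_force: 30.0
```

```bash
python3 -c "
from h import *
go(.446,.346,.14,-84.3)"
```

```text
d [-5.990e-02 -4.093e-01 -1.000e-04] wz 0.05 at [ 0.5466 -0.0552  0.14  ] yaw -84.25 tilt -1.0
```

Emit:
play_rows(
  motion=[
    [[-0.01,-0.015,0,0,0,0],[-0.02,-0.04,0,0,0,0],[-0.03,-0.07,0,0,0,0],[-0.04,-0.1,0,0,0,0],[-0.05,-0.13,0,0,0,0],[-0.06,-0.16,0,0,0,0],[-0.06,-0.19,0,0,0,0],[-0.06,-0.22,0,0,0,0]],
  ],
)

```text
time_s: 11.75
position: [0.4628, 0.1588, 0.1385]
tcp_rot: [[0.995, 0.1, -0.004], [0.1, -0.995, -0.0], [-0.004, -0.0, -1.0]]
force: [0.8, 0.1, -1.4]
opening: 0.501
grasp_force: 30.0
```

Emit:
play_rows(
  motion=[
    [[0,-0.03,0,0,0,0],[0,-0.06,0,0,0,0],[0,-0.09,0,0,0,0],[0,-0.12,0,0,0,0],[0,-0.15,0,0,0,0],[0,-0.17,0,0,0,0],[0,-0.185,0,0,0,0],[0,-0.189,0,0,0,0]],
  ],
)

```text
time_s: 12.42
position: [0.4448, 0.3477, 0.1383]
tcp_rot: [[0.995, 0.103, -0.001], [0.103, -0.995, -0.0], [-0.001, -0.0, -1.0]]
force: [-0.4, 0.1, -1.2]
opening: 0.5
grasp_force: 30.0
```

Emit:
play_rows(
  motion=[
    [[0,0,0.02,0,0,0],[0,0,0.045,0,0,0],[0,0,0.065,0,0,0],[0,0,0.08,0,0,0],[0,0,0.086,0,0,0],[0,0,0.089,0,0,0],[0,0,0.091,0,0,0],[0,0,0.091,0,0,0]],
  ],
)

```text
time_s: 13.08
position: [0.4462, 0.3455, 0.0487]
tcp_rot: [[0.995, 0.1, 0.0], [0.1, -0.995, 0.0], [0.0, -0.0, -1.0]]
force: [-0.2, 0.2, -0.4]
opening: 0.5
grasp_force: 30.0
```

```bash
python3 -c "
from h import *
go(.446,.346,.048,-84.3); print(bot.read_state()['force'])"
```

```text
d [-0.0002 -0.0005  0.0007] wz 0.03 at [0.4462 0.3455 0.0487] yaw -84.27 tilt -1.0
[-0.18457375  0.20246635 -0.39677411]
```

Emit:
play_rows(
  motion=[
    [[0,0,0,0,0,0],[0,0,0,0,0,0],[0,0,0,0,0,0],[0,0,0,0,0,0],[0,0,0,0,0,0],[0,0,0,0,0,0],[0,0,0,0,0,0]],
  ],
  fingers=0.087,
)

```text
time_s: 13.67
position: [0.4459, 0.3457, 0.0487]
tcp_rot: [[0.995, 0.1, 0.0], [0.1, -0.995, 0.0], [0.0, -0.0, -1.0]]
force: [-0.1, -0.3, 0.2]
opening: 0.939
grasp_force: 0.0
```

Emit:
play_rows(
  motion=[
    [[0,0,-0.01,0,0,0],[0,0,-0.03,0,0,0],[0,0,-0.06,0,0,0],[0,0,-0.1,0,0,0],[0,0,-0.14,0,0,0],[0,0,-0.15,0,0,0]],
  ],
)

```text
time_s: 14.17
position: [0.449, 0.3474, 0.2054]
tcp_rot: [[0.995, 0.101, 0.011], [0.1, -0.995, 0.005], [0.011, -0.004, -1.0]]
force: [0.4, -0.0, 0.9]
opening: 1.002
grasp_force: 0.0
```

Emit:
play_rows(
  motion=[
    [[0,0.32,0,0,0,-50],[0,0.32,0,0,0,-50],[0,0.32,0,0,0,-50],[0,0.32,0,0,0,-50],[0,0.32,0,0,0,-50],[0,0.32,0,0,0,-50],[0,0.32,0,0,0,-50],[0,0.32,0,0,0,-50]],
  ],
)

```text
time_s: 14.83
position: [0.4757, 0.0468, 0.1989]
tcp_rot: [[0.559, 0.829, 0.0], [0.829, -0.559, 0.0], [0.0, -0.0, -1.0]]
force: [0.5, -0.9, -0.6]
opening: 1.002
grasp_force: 0.0
```

```bash
python3 -c "
from h import *
c=snap('top')
np.set_printoptions(precision=4,suppress=True)
for k,z in dict(can=.118,spool=.086,long_stone=.034,short_stone=.034,mat=.003).items():
    for q in finder.outline_of('top',k)[:1]: print(k,round(q['confidence'],2),q['pixels'].sum(),*blob(c,q['pixels'],z))
cv2.imwrite('pics/t2.png',cv2.resize(c['frame'][140:290,110:480,::-1],None,fx=2.15,fy=2.15,interpolation=2))
go(.483,-.345,.2,-3.1)"
```

```text
can 0.57 483 [0.5471 0.3149] [0.5466 0.3152] [47. 76.] 66.2
spool 0.77 402 [0.4483 0.3374] [0.4493 0.3363] [46. 64.] -90.0
long_stone 0.87 444 [0.5898 0.0958] [0.5875 0.0992] [ 34. 119.] -83.7
short_stone 0.78 302 [ 0.6002 -0.0549] [ 0.5999 -0.0554] [30. 79.] -82.7
mat 0.76 3019 [0.4962 0.3343] [0.5011 0.338 ] [130. 238.] -8.1
d [-0.3208  0.2283 -0.0016] wz -31.27 at [0.4756 0.0487 0.1986] yaw -34.37 tilt -1.0
```

View pics/t2.png

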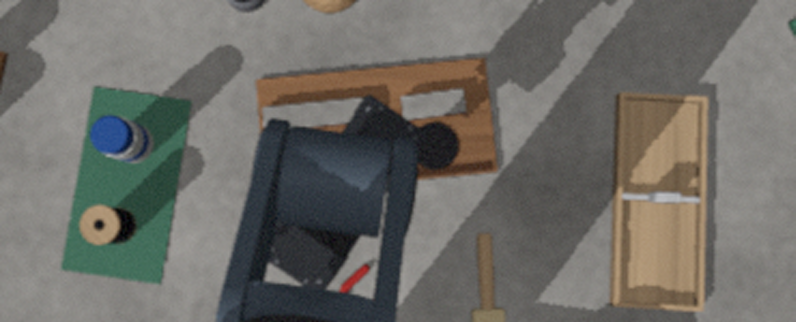

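Emit:
play_rows(
  motion=[
    [[-0.26,0.185,0,0,0,-31],[-0.26,0.185,0,0,0,-31],[-0.26,0.185,0,0,0,-31],[-0.26,0.185,0,0,0,-31],[-0.26,0.185,0,0,0,-31],[-0.26,0.185,0,0,0,-31],[-0.26,0.185,0,0,0,-31],[-0.26,0.185,0,0,0,-31]],
  ],
  fingers=0.06,
)

```text
time_s: 15.8
position: [0.4826, -0.264, 0.1986]
tcp_rot: [[0.056, 0.998, -0.0], [0.998, -0.056, 0.001], [0.001, -0.0, -1.0]]
force: [0.7, 0.1, -0.6]
opening: 0.689
grasp_force: 0.0
```

```bash
python3 -c "
from h import *
c=snap('top'); print('pad',ray(c,436/2.15+110,145/2.15+140,.015),'tab',ray(c,667/2.15+110,197.5/2.15+140,.052))
go(.483,-.345,.045,-3.1)"
```

```text
pad [ 0.55111819 -0.062297    0.015     ] tab [ 0.48246031 -0.34511147  0.052     ]
d [-0.0699  0.0018  0.1549] wz -0.3 at [ 0.4846 -0.2736  0.1992] yaw -3.4 tilt -0.99994
```

Emit:
play_rows(
  motion=[
    [[-0.035,0,0,0,0,0],[-0.07,-0.002,0,0,0,0],[-0.07,-0.002,0.04,0,0,0],[-0.07,-0.002,0.075,0,0,0],[-0.07,-0.002,0.105,0,0,0],[-0.07,-0.002,0.13,0,0,0],[-0.07,-0.002,0.15,0,0,0],[-0.07,-0.002,0.154,0,0,0]],
  ],
)

```text
time_s: 16.52
position: [0.4752, -0.3301, 0.041]
tcp_rot: [[0.056, 0.998, -0.005], [0.998, -0.056, 0.006], [0.005, -0.006, -1.0]]
force: [-0.7, 0.6, 0.3]
opening: 0.691
grasp_force: 0.0
```

Emit:
play_rows(
  motion=[
    [[0,0,0,0,0,0],[0,0,0,0,0,0],[0,0,0,0,0,0],[0,0,0,0,0,0],[0,0,0,0,0,0],[0,0,0,0,0,0],[0,0,0,0,0,0],[0,0,0,0,0,0]],
  ],
  fingers=0.005,
)

```text
time_s: 17.18
position: [0.4768, -0.3347, 0.0452]
tcp_rot: [[0.059, 0.998, 0.002], [0.998, -0.059, -0.002], [-0.001, 0.002, -1.0]]
force: [1.6, -0.0, 1.3]
opening: 0.167
grasp_force: 0.8
```

```bash
python3 -c "
from h import *
s=bot.read_state();print(s['opening']*87,s['grasp_force'],s['force']);go(.483,-.345,.045,-3.1)"
```

```text
14.497480414764816 0.819269077910576 [ 1.57466745 -0.00728965  1.28890685]
d [-0.0099  0.0068  0.0003] wz -0.27 at [ 0.4768 -0.3347  0.0452] yaw -3.37 tilt -1.0
```

Emit:
play_rows(
  motion=[
    [[0,0,0,0,0,0],[0,0,0,0,0,0],[0,0,0,0,0,0],[0,0.006,0,0,0,0],[0,0.014,0,0,0,0],[0,0.022,0,0,0,0],[0,0.03,0,0,0,0],[0,0.036,0,0,0,0]],
  ],
)

```text
time_s: 17.85
position: [0.5118, -0.3365, 0.0451]
tcp_rot: [[0.058, 0.998, -0.001], [0.998, -0.058, -0.0], [-0.0, -0.001, -1.0]]
force: [-1.8, -0.6, 6.8]
opening: 0.136
grasp_force: 30.0
```

Emit:
play_rows(
  motion=[
    [[0,0,0,0,0,0],[0,0,0,0,0,0],[0,0,0,0,0,0]],
  ],
)

```text
time_s: 18.1
position: [0.5126, -0.3366, 0.0452]
tcp_rot: [[0.058, 0.998, 0.001], [0.998, -0.058, -0.001], [-0.001, 0.001, -1.0]]
force: [1.1, -0.3, 5.0]
opening: 0.134
grasp_force: 30.0
```

```bash
python3 -c "
from h import *
s=bot.read_state();print(s['opening']*87,s['grasp_force'],s['force']);go(.513,-.345,.045,-3.1)"
```

```text
11.647681257685292 30.00096834730357 [ 1.05545697 -0.26754162  5.03563358]
d [-0.0084  0.0009  0.0002] wz -0.24 at [ 0.5126 -0.3366  0.0452] yaw -3.34 tilt -1.0
```

Emit:
play_rows(
  motion=[
    [[0,0,0,0,0,0],[0,0,0,0,0,0],[0,0,0,0,0,0],[0,0,0,0,0,0],[0,0,-0.02,0,0,0],[0,0,-0.055,0,0,0],[0,0,-0.095,0,0,0],[0,0,-0.11,0,0,0]],
  ],
  fingers=0.05,
)

```text
time_s: 18.77
position: [0.5134, -0.3377, 0.1588]
tcp_rot: [[0.058, 0.998, 0.004], [0.998, -0.058, -0.004], [-0.004, 0.005, -1.0]]
force: [0.5, -0.3, 0.1]
opening: 0.559
grasp_force: 0.0
```

Emit:
play_rows(
  motion=[
    [[0.33,0.039,0,0,0,-9],[0.33,0.039,0,0,0,-9],[0.33,0.039,0,0,0,-9],[0.33,0.039,0,0,0,-9],[0.33,0.039,0,0,0,-9],[0.33,0.039,0,0,0,-9],[0.33,0.039,0,0,0,-9],[0.33,0.039,0,0,0,-9]],
  ],
)

```text
time_s: 19.43
position: [0.5696, -0.0069, 0.1542]
tcp_rot: [[-0.098, 0.995, -0.001], [0.995, 0.098, 0.0], [0.0, -0.001, -1.0]]
force: [0.7, -0.3, 0.5]
opening: 0.574
grasp_force: 0.0
```

```bash
python3 -c "
from h import *
c=snap('top','t3.png')
cv2.imwrite('pics/t3c.png',cv2.resize(c['frame'][170:290,260:460,::-1],None,fx=3.5,fy=3.5,interpolation=2))
go(.5885,.090,.036,5.8)"
```

```text
d [0.0865 0.0276 0.1188] wz 0.08 at [5.700e-01 5.000e-04 1.543e-01] yaw 5.88 tilt -0.99999
```

View pics/t3c.png

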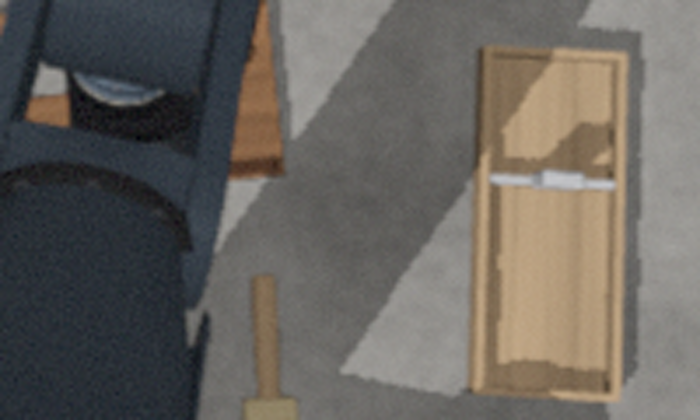

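Emit:
play_rows(
  motion=[
    [[0.03,0.01,0,0,0,0],[0.06,0.02,0,0,0,0],[0.083,0.027,0,0,0,0],[0.086,0.0275,0,0,0,0],[0.086,0.0275,0.03,0,0,0],[0.086,0.0275,0.055,0,0,0],[0.086,0.0275,0.065,0,0,0],[0.086,0.0275,0.07,0,0,0]],
  ],
)

```text
time_s: 20.15
position: [0.5872, 0.0786, 0.0824]
tcp_rot: [[-0.098, 0.995, -0.005], [0.995, 0.098, -0.0], [0.0, -0.005, -1.0]]
force: [-0.4, 0.0, 0.8]
opening: 0.576
grasp_force: 0.0
```

Emit:
play_rows(
  motion=[
    [[0,0,0,0,0,0],[0,0,0,0,0,0]],
  ],
)

```text
time_s: 20.32
position: [0.5895, 0.0786, 0.085]
tcp_rot: [[-0.098, 0.995, 0.001], [0.995, 0.098, -0.0], [-0.0, 0.001, -1.0]]
force: [0.3, 1.2, 0.9]
opening: 0.574
grasp_force: 0.0
```

```bash
python3 -c "
from h import *
c=snap('top')
f=lambda u,v,z: ray(c,u/3.5+260,v/3.5+170,z)[:2]
P=[f(u,v,.024) for u,v in((484,48),(628,54),(620,398),(473,392))]
print(np.array(P),np.mean(P,0),'tab',f(562,180,.052)); 
for a,b in((3,0),(2,1)): d=P[b]-P[a]; print(np.degrees(np.arctan2(d[1],d[0])),np.linalg.norm(d))
go(.5885,.090,.036,5.8)"
```

```text
[[ 0.61615561 -0.29755055]
 [ 0.61154396 -0.41087316]
 [ 0.34414526 -0.39554445]
 [ 0.34866359 -0.28242169]] [ 0.48012711 -0.34659746] tab [ 0.51024459 -0.34684608]
-3.237094249289096 0.26791950347813254
-3.2809053468717795 0.2678377062001849
d [ 0.0113 -0.0004  0.0496] wz -0.18 at [0.5899 0.0788 0.0856] yaw 5.62 tilt -1.0
```

Emit:
play_rows(
  motion=[
    [[0.011,0,0.015,0,0,0],[0.011,0,0.03,0,0,0],[0.011,0,0.04,0,0,0],[0.011,0,0.045,0,0,0],[0.011,0,0.049,0,0,0],[0.011,0,0.049,0,0,0],[0.011,0,0.049,0,0,0]],
  ],
)

```text
time_s: 20.95
position: [0.5884, 0.09, 0.036]
tcp_rot: [[-0.098, 0.995, 0.001], [0.995, 0.098, -0.0], [-0.0, 0.001, -1.0]]
force: [-0.4, 0.1, -0.4]
opening: 0.574
grasp_force: 0.0
```

Emit:
play_rows(
  motion=[
    [[0,0,0,0,0,0],[0,0,0,0,0,0],[0,0,0,0,0,0],[0,0,0,0,0,0],[0,0,0,0,0,0],[0,0,0,0,0,0],[0,0,0,0,0,0],[0,0,0,0,0,0]],
  ],
  fingers=0.02,
)

```text
time_s: 21.62
position: [0.5885, 0.0902, 0.036]
tcp_rot: [[-0.099, 0.995, 0.001], [0.995, 0.099, -0.0], [-0.0, 0.001, -1.0]]
force: [1.1, 0.7, 2.5]
opening: 0.341
grasp_force: 30.0
```

Emit:
play_rows(
  motion=[
    [[0,0,-0.01,0,0,0],[0,0,-0.025,0,0,0],[0,0,-0.045,0,0,0],[0,0,-0.065,0,0,0],[0,0,-0.08,0,0,0],[0,0,-0.09,0,0,0],[0,0,-0.09,0,0,0],[0,0,-0.09,0,0,0]],
  ],
)

```text
time_s: 22.28
position: [0.5876, 0.0903, 0.1257]
tcp_rot: [[-0.099, 0.995, -0.0], [0.995, 0.099, 0.0], [0.0, -0.0, -1.0]]
force: [0.1, 0.0, -1.7]
opening: 0.344
grasp_force: 30.0
```

```bash
python3 -c "
from h import *
a=np.radians(-3.2); X=np.array([np.cos(a),np.sin(a)]); C=np.array([.480,-.346])
print('long',C-.0495*X,'short',C+.081*X)
x,y=C-.0495*X; go(x,y,.12,-93.2)"
```

```text
long [ 0.43057718 -0.34323684] short [ 0.5608737  -0.35052154]
d [-0.4159 -0.199   0.0057] wz 98.86 at [0.5876 0.0903 0.1257] yaw 5.66 tilt -1.0
```

Emit:
play_rows(
  motion=[
    [[-0.015,-0.007,0,0,0,3],[-0.04,-0.02,0,0,0,9],[-0.067,-0.033,0,0,0,15],[-0.094,-0.046,0,0,0,21],[-0.121,-0.059,0,0,0,28],[-0.148,-0.072,0,0,0,35],[-0.175,-0.085,0,0,0,42],[-0.202,-0.098,0,0,0,49]],
  ],
)

```text
time_s: 22.95
position: [0.5086, -0.1212, 0.1242]
tcp_rot: [[0.691, 0.723, -0.003], [0.723, -0.691, 0.001], [-0.001, -0.003, -1.0]]
force: [-0.4, -0.9, -3.6]
opening: 0.342
grasp_force: 30.0
```

```bash
python3 -c "
from h import *
go(.4306,-.3432,.12,-93.2)"
```

```text
d [-0.2144  0.097   0.0041] wz 49.51 at [ 0.5086 -0.1212  0.1242] yaw -43.69 tilt -0.99999
```

Emit:
play_rows(
  motion=[
    [[-0.027,0.012,0,0,0,7],[-0.054,0.024,0,0,0,14],[-0.08,0.037,0,0,0,21],[-0.107,0.05,0,0,0,28],[-0.134,0.062,0,0,0,35],[-0.161,0.074,0,0,0,41],[-0.188,0.086,0,0,0,46],[-0.208,0.096,0,0,0,49.4]],
  ],
)

```text
time_s: 23.62
position: [0.4357, -0.3391, 0.1241]
tcp_rot: [[0.999, -0.053, -0.002], [-0.053, -0.999, 0.002], [-0.002, -0.002, -1.0]]
force: [0.2, -0.8, -1.8]
opening: 0.344
grasp_force: 30.0
```

Emit:
play_rows(
  motion=[
    [[0,0,0,0,0,0],[0,0,0,0,0,0],[0,0,0,0,0,0]],
  ],
)

```text
time_s: 23.87
position: [0.4365, -0.3364, 0.1244]
tcp_rot: [[0.999, -0.048, -0.002], [-0.048, -0.999, 0.003], [-0.002, -0.003, -1.0]]
force: [-0.7, 0.1, -1.9]
opening: 0.343
grasp_force: 30.0
```

```bash
python3 -c "
from h import *
go(.4306,-.3432,.031,-93.2)
c=snap('top','t4.png')
cv2.imwrite('pics/t4c.png',cv2.resize(c['frame'][170:290,260:460,::-1],None,fx=3.5,fy=3.5,interpolation=2))
"
```

```text
d [-0.0053  0.0074  0.0933] wz 0.46 at [ 0.4365 -0.3364  0.1244] yaw -92.74 tilt -0.99999
```

View pics/t4c.png

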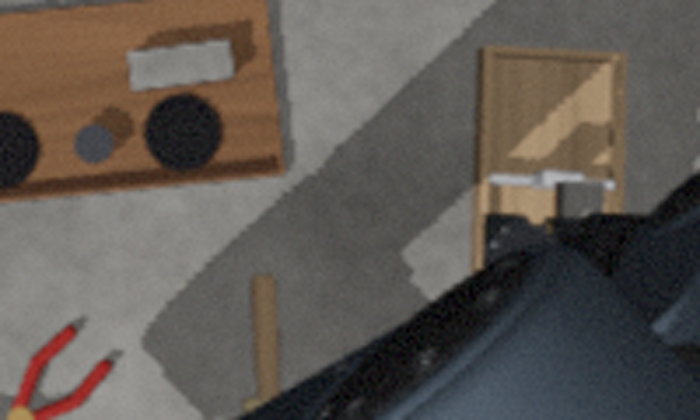

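```bash
python3 -c "
from h import *
c=snap('top')
f=lambda u,v,z: ray(c,u/3.5+260,v/3.5+170,z)[:2].round(4)
print('stone end L/R',f(556,185,.122),f(615,185,.122),'pad',f(184,132,.015))
for q in finder.outline_of('top','short_stone')[:2]: print(q['confidence'],blob(c,q['pixels'],.034))
go(.4306,-.3432,.031,-93.2)
"
```

```text
stone end L/R [ 0.5019 -0.3198] [ 0.5019 -0.362 ] pad [ 0.5504 -0.0617]
0.91 (array([ 0.5996, -0.0503]), array([ 0.5983, -0.0537]), array([36., 76.]), np.float32(-89.9))
d [-0.0062  0.0076  0.094 ] wz 0.55 at [ 0.4373 -0.336   0.125 ] yaw -92.65 tilt -1.0
```

Emit:
play_rows(
  motion=[
    [[-0.004,0.0075,0.01,0,0,0.5],[-0.004,0.0075,0.03,0,0,0.5],[-0.004,0.0075,0.05,0,0,0.5],[-0.004,0.0075,0.065,0,0,0.5],[-0.004,0.0075,0.075,0,0,0.5],[-0.004,0.0075,0.084,0,0,0.5],[-0.004,0.0075,0.09,0,0,0.5],[-0.004,0.0075,0.093,0,0,0.5]],
  ],
)

```text
time_s: 24.68
position: [0.4329, -0.3448, 0.0317]
tcp_rot: [[0.998, -0.056, -0.0], [-0.056, -0.998, 0.0], [-0.0, -0.0, -1.0]]
force: [0.8, -0.1, -1.6]
opening: 0.336
grasp_force: 30.0
```

Emit:
play_rows(
  motion=[
    [[0,0,0,0,0,0],[0,0,0,0,0,0]],
  ],
)

```text
time_s: 24.85
position: [0.4332, -0.3452, 0.0329]
tcp_rot: [[0.998, -0.057, 0.001], [-0.057, -0.998, -0.001], [0.001, 0.001, -1.0]]
force: [-0.1, 0.1, -1.6]
opening: 0.343
grasp_force: 30.0
```

Emit:
play_rows(
  motion=[
    [[0,0,0,0,0,0],[0,0,0,0,0,0],[0,0,0,0,0,0],[0,0,0,0,0,0],[0,0,-0.02,0,0,0],[0,0,-0.05,0,0,0],[0,0,-0.08,0,0,0],[0,0,-0.09,0,0,0]],
  ],
  fingers=0.05,
)

```text
time_s: 25.52
position: [0.4345, -0.3466, 0.1264]
tcp_rot: [[0.998, -0.057, 0.004], [-0.057, -0.998, -0.005], [0.005, 0.005, -1.0]]
force: [0.7, -1.1, -0.1]
opening: 0.571
grasp_force: 0.0
```

```bash
python3 -c "
from h import *
go(.6005,-.0545,.12,7.5)"
```

```text
d [ 0.1492 -0.301   0.0056] wz -100.74 at [ 0.4345 -0.3466  0.1264] yaw -93.24 tilt -0.99998
```

Emit:
play_rows(
  motion=[
    [[0.02,-0.04,0,0,0,-7],[0.04,-0.08,0,0,0,-14],[0.06,-0.12,0,0,0,-21],[0.075,-0.15,0,0,0,-28],[0.09,-0.18,0,0,0,-35],[0.105,-0.21,0,0,0,-42],[0.12,-0.24,0,0,0,-49],[0.13,-0.265,0,0,0,-56]],
  ],
)

```text
time_s: 26.18
position: [0.579, -0.0854, 0.1224]
tcp_rot: [[0.6, 0.8, 0.001], [0.8, -0.6, 0.0], [0.001, 0.001, -1.0]]
force: [0.5, -0.1, -0.6]
opening: 0.572
grasp_force: 0.0
```

```bash
python3 -c "
from h import *
go(.601,-.0552,.12,7.5)"
```

```text
d [ 0.0374 -0.0005  0.0024] wz -44.34 at [ 0.579  -0.0854  0.1224] yaw -36.84 tilt -1.0
```

Emit:
play_rows(
  motion=[
    [[0.01,0,0,0,0,-7],[0.02,0,0,0,0,-14],[0.03,0,0,0,0,-21],[0.037,0,0,0,0,-28],[0.037,0,0,0,0,-35],[0.037,0,0,0,0,-42],[0.037,0,0,0,0,-44.3],[0.037,0,0,0,0,-44.3]],
  ],
)

```text
time_s: 26.85
position: [0.5999, -0.058, 0.1222]
tcp_rot: [[-0.124, 0.992, -0.001], [0.992, 0.124, 0.0], [0.0, -0.001, -1.0]]
force: [0.2, -0.2, 0.5]
opening: 0.575
grasp_force: 0.0
```

Emit:
play_rows(
  motion=[
    [[0,0,0,0,0,0],[0,0,0,0,0,0]],
  ],
)

```text
time_s: 27.02
position: [0.6, -0.0583, 0.1224]
tcp_rot: [[-0.122, 0.993, -0.0], [0.993, 0.122, 0.0], [0.0, -0.0, -1.0]]
force: [-0.4, 0.8, 0.1]
opening: 0.573
grasp_force: 0.0
```

```bash
python3 -c "
from h import *
go(.601,-.0552,.036,7.5)"
```

```text
d [0.0029 0.0014 0.0864] wz -0.52 at [ 0.6    -0.0583  0.1224] yaw 6.98 tilt -1.0
```

Emit:
play_rows(
  motion=[
    [[0.003,0.001,0.02,0,0,0],[0.003,0.001,0.045,0,0,0],[0.003,0.001,0.065,0,0,0],[0.003,0.001,0.078,0,0,0],[0.003,0.001,0.084,0,0,0],[0.003,0.001,0.0865,0,0,0],[0.003,0.001,0.0865,0,0,0],[0.003,0.001,0.0865,0,0,0]],
  ],
)

```text
time_s: 27.68
position: [0.6016, -0.0554, 0.0368]
tcp_rot: [[-0.123, 0.992, 0.002], [0.992, 0.123, -0.0], [-0.001, 0.002, -1.0]]
force: [0.6, 1.0, -0.4]
opening: 0.574
grasp_force: 0.0
```

Emit:
play_rows(
  motion=[
    [[0,0,0,0,0,0],[0,0,0,0,0,0],[0,0,0,0,0,0],[0,0,0,0,0,0],[0,0,0,0,0,0],[0,0,0,0,0,0],[0,0,0,0,0,0],[0,0,0,0,0,0]],
  ],
  fingers=0.02,
)

```text
time_s: 28.35
position: [0.6013, -0.0552, 0.0366]
tcp_rot: [[-0.123, 0.992, 0.001], [0.992, 0.123, -0.0], [-0.0, 0.001, -1.0]]
force: [0.1, 0.4, 5.4]
opening: 0.336
grasp_force: 30.0
```

Emit:
play_rows(
  motion=[
    [[0,0,-0.01,0,0,0],[0,0,-0.025,0,0,0],[0,0,-0.045,0,0,0],[0,0,-0.065,0,0,0],[0,0,-0.08,0,0,0],[0,0,-0.09,0,0,0],[0,0,-0.09,0,0,0],[0,0,-0.09,0,0,0]],
  ],
)

```text
time_s: 29.02
position: [0.6006, -0.0551, 0.1262]
tcp_rot: [[-0.123, 0.992, 0.0], [0.992, 0.123, -0.0], [-0.0, 0.0, -1.0]]
force: [-0.1, 0.7, -2.2]
opening: 0.342
grasp_force: 30.0
```

```bash
python3 -c "
from h import *
go(.561,-.3505,.12,-93.2)"
```

```text
d [-0.2883 -0.0756  0.0062] wz 100.25 at [ 0.6006 -0.0551  0.1262] yaw 7.05 tilt -1.0
```

Emit:
play_rows(
  motion=[
    [[-0.01,-0.003,0,0,0,3],[-0.03,-0.008,0,0,0,9],[-0.05,-0.013,0,0,0,16],[-0.07,-0.018,0,0,0,23],[-0.09,-0.023,0,0,0,30],[-0.11,-0.028,0,0,0,37],[-0.13,-0.033,0,0,0,44],[-0.15,-0.039,0,0,0,51]],
  ],
)

```text
time_s: 29.68
position: [0.5794, -0.2092, 0.1242]
tcp_rot: [[0.698, 0.716, -0.003], [0.716, -0.698, 0.002], [-0.001, -0.003, -1.0]]
force: [1.1, 0.6, -0.5]
opening: 0.339
grasp_force: 30.0
```

```bash
python3 -c "
from h import *
go(.561,-.3505,.12,-93.2)"
```

```text
d [-0.114   0.0855  0.004 ] wz 48.9 at [ 0.5794 -0.2092  0.1242] yaw -44.3 tilt -0.99999
```

Emit:
play_rows(
  motion=[
    [[-0.018,0.013,0,0,0,7],[-0.036,0.027,0,0,0,14],[-0.054,0.04,0,0,0,21],[-0.072,0.054,0,0,0,28],[-0.086,0.065,0,0,0,35],[-0.097,0.073,0,0,0,41],[-0.105,0.079,0,0,0,46],[-0.109,0.083,0,0,0,48.6]],
  ],
)

```text
time_s: 30.35
position: [0.5633, -0.3459, 0.1239]
tcp_rot: [[0.999, -0.05, -0.003], [-0.05, -0.999, 0.002], [-0.003, -0.002, -1.0]]
force: [0.6, 0.0, -2.2]
opening: 0.344
grasp_force: 30.0
```

Emit:
play_rows(
  motion=[
    [[0,0,0,0,0,0],[0,0,0,0,0,0],[0,0,0,0,0,0]],
  ],
)

```text
time_s: 30.6
position: [0.564, -0.3439, 0.1249]
tcp_rot: [[0.999, -0.043, -0.002], [-0.043, -0.999, 0.002], [-0.002, -0.002, -1.0]]
force: [-1.5, -0.4, -1.7]
opening: 0.34
grasp_force: 30.0
```

```bash
python3 -c "
from h import *
c=snap('top','t5.png')
cv2.imwrite('pics/t5c.png',cv2.resize(c['frame'][170:290,300:460,::-1],None,fx=4,fy=4,interpolation=2))
go(.561,-.3505,.0325,-93.2)"
```

```text
d [-0.0028  0.007   0.0927] wz 0.73 at [ 0.5642 -0.3438  0.1252] yaw -92.47 tilt -1.0
```

View pics/t5c.png

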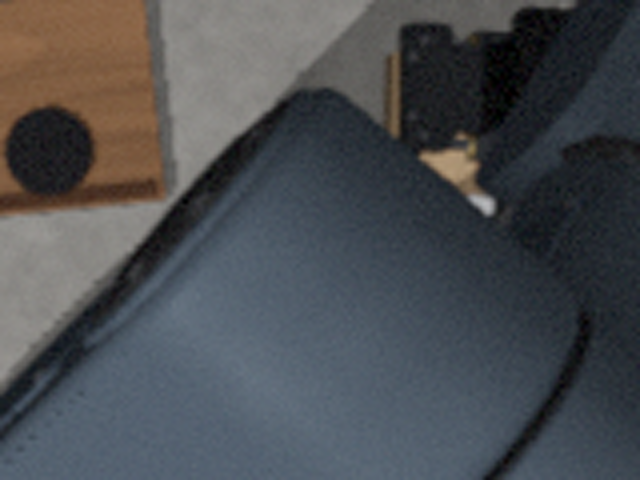

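Emit:
play_rows(
  motion=[
    [[-0.001,0.007,0.01,0,0,0.7],[-0.001,0.007,0.03,0,0,0.7],[-0.001,0.007,0.05,0,0,0.7],[-0.001,0.007,0.065,0,0,0.7],[-0.001,0.007,0.075,0,0,0.7],[-0.001,0.007,0.084,0,0,0.7],[-0.001,0.007,0.09,0,0,0.7],[-0.001,0.007,0.093,0,0,0.7]],
  ],
)

```text
time_s: 31.32
position: [0.5632, -0.3517, 0.0322]
tcp_rot: [[0.998, -0.057, -0.001], [-0.057, -0.998, 0.0], [-0.001, -0.0, -1.0]]
force: [-0.2, -0.0, -1.2]
opening: 0.342
grasp_force: 30.0
```

Emit:
play_rows(
  motion=[
    [[0,0,0,0,0,0],[0,0,0,0,0,0]],
  ],
)

```text
time_s: 31.48
position: [0.5637, -0.3521, 0.0335]
tcp_rot: [[0.998, -0.057, 0.001], [-0.057, -0.998, -0.001], [0.001, 0.001, -1.0]]
force: [-0.3, -0.5, -1.4]
opening: 0.345
grasp_force: 30.0
```

Emit:
play_rows(
  motion=[
    [[0,0,0.001,0,0,0],[0,0,0.002,0,0,0],[0,0,0.002,0,0,0]],
  ],
)

```text
time_s: 31.73
position: [0.5635, -0.352, 0.0315]
tcp_rot: [[0.998, -0.057, 0.001], [-0.057, -0.998, -0.0], [0.001, 0.0, -1.0]]
force: [-0.1, -0.5, -2.0]
opening: 0.349
grasp_force: 30.0
```

Emit:
play_rows(
  motion=[
    [[0,0,0,0,0,0],[0,0,0,0,0,0],[0,0,0,0,0,0],[0,0,0,0,0,0],[0,0,-0.03,0,0,0],[0,0,-0.07,0,0,0],[0,0,-0.11,0,0,0],[0,0,-0.15,0,0,0]],
  ],
  fingers=0.05,
)

```text
time_s: 32.4
position: [0.563, -0.3516, 0.1824]
tcp_rot: [[0.998, -0.057, -0.001], [-0.057, -0.998, 0.001], [-0.001, -0.001, -1.0]]
force: [0.1, 0.3, 0.1]
opening: 0.574
grasp_force: 0.0
```

Emit:
play_rows(
  motion=[
    [[-0.05,-0.32,-0.02,0,0,-9],[-0.05,-0.32,-0.02,0,0,-9],[-0.05,-0.32,-0.02,0,0,-9],[-0.05,-0.32,-0.02,0,0,-9],[-0.05,-0.32,-0.02,0,0,-9],[-0.05,-0.32,-0.02,0,0,-9],[-0.05,-0.32,-0.02,0,0,-9],[-0.05,-0.32,-0.02,0,0,-9]],
  ],
  fingers=0.087,
)

```text
time_s: 33.07
position: [0.5305, -0.0266, 0.2015]
tcp_rot: [[0.995, 0.101, -0.0], [0.101, -0.995, 0.001], [-0.0, -0.001, -1.0]]
force: [-0.1, -0.1, 0.2]
opening: 0.988
grasp_force: 0.0
```

```bash
python3 -c "
from h import *
c=snap('top','t6.png')
cv2.imwrite('pics/t6c.png',cv2.resize(c['frame'][140:290,110:480,::-1],None,fx=2.15,fy=2.15,interpolation=2))
go(.446,.3455,.2,-84.3)"
```

```text
d [-0.0442 -0.3736  0.0036] wz 0.28 at [ 0.5288 -0.0215  0.2016] yaw -84.02 tilt -0.99999
```

View pics/t6c.png

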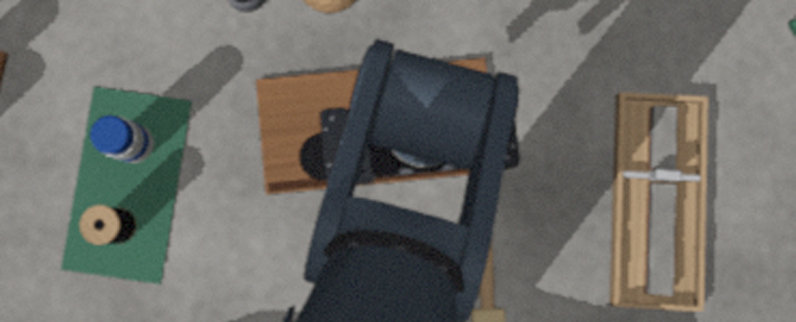

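Emit:
play_rows(
  motion=[
    [[-0.038,-0.32,0,0,0,0],[-0.038,-0.32,0,0,0,0],[-0.038,-0.32,0,0,0,0],[-0.038,-0.32,0,0,0,0],[-0.038,-0.32,0,0,0,0],[-0.038,-0.32,0,0,0,0],[-0.038,-0.32,0,0,0,0],[-0.038,-0.32,0,0,0,0]],
  ],
)

```text
time_s: 33.78
position: [0.4607, 0.2879, 0.2014]
tcp_rot: [[0.995, 0.102, 0.001], [0.102, -0.995, 0.001], [0.001, -0.001, -1.0]]
force: [0.3, 0.1, 0.1]
opening: 1.002
grasp_force: 0.0
```

Emit:
play_rows(
  motion=[
    [[-0.005,-0.03,0,0,0,0],[-0.005,-0.05,0,0,0,0],[-0.005,-0.05,0,0,0,0],[-0.005,-0.05,0,0,0,0]],
  ],
)

```text
time_s: 34.12
position: [0.4515, 0.3349, 0.2011]
tcp_rot: [[0.995, 0.103, 0.0], [0.103, -0.995, -0.0], [0.0, 0.0, -1.0]]
force: [-0.2, -1.5, -0.2]
opening: 1.003
grasp_force: 0.0
```

```bash
python3 -c "
from h import *
go(.446,.3455,.0487,-84.3)"
```

```text
d [-0.0044 -0.0111  0.1524] wz 0.2 at [0.4515 0.3349 0.2011] yaw -84.1 tilt -1.0
```

Emit:
play_rows(
  motion=[
    [[-0.0045,-0.011,0.01,0,0,0.2],[-0.0045,-0.011,0.04,0,0,0.2],[-0.0045,-0.011,0.07,0,0,0.2],[-0.0045,-0.011,0.1,0,0,0.2],[-0.0045,-0.011,0.13,0,0,0.2],[-0.0045,-0.011,0.147,0,0,0.2],[-0.0045,-0.011,0.1525,0,0,0.2],[-0.0045,-0.011,0.1525,0,0,0.2]],
  ],
)

```text
time_s: 34.78
position: [0.4458, 0.343, 0.0472]
tcp_rot: [[0.995, 0.095, -0.003], [0.095, -0.995, -0.002], [-0.003, 0.002, -1.0]]
force: [-0.8, 0.8, 1.1]
opening: 0.998
grasp_force: 0.0
```

Emit:
play_rows(
  motion=[
    [[0,0,0,0,0,0],[0,0,0,0,0,0]],
  ],
)

```text
time_s: 34.95
position: [0.4474, 0.3448, 0.05]
tcp_rot: [[0.995, 0.096, 0.003], [0.096, -0.995, 0.001], [0.003, -0.001, -1.0]]
force: [-0.0, -1.2, 0.4]
opening: 0.996
grasp_force: 0.0
```

```bash
python3 -c "
from h import *
go(.446,.3455,.0487,-84.3)"
```

```text
d [-0.0014 -0.0008  0.0013] wz -0.19 at [0.4474 0.3448 0.05  ] yaw -84.49 tilt -1.0
```

Emit:
play_rows(
  motion=[
    [[-0.001,-0.0005,0.001,0,0,-0.2],[-0.001,-0.0005,0.001,0,0,-0.2],[-0.001,-0.0005,0.001,0,0,-0.2],[-0.001,-0.0005,0.001,0,0,-0.2],[-0.001,-0.0005,0.001,0,0,-0.2],[-0.001,-0.0005,0.001,0,0,-0.2],[-0.001,-0.0005,0.001,0,0,-0.2],[-0.001,-0.0005,0.001,0,0,-0.2]],
  ],
  fingers=0.035,
)

```text
time_s: 35.62
position: [0.445, 0.3452, 0.0475]
tcp_rot: [[0.995, 0.1, -0.0], [0.1, -0.995, -0.0], [-0.0, 0.0, -1.0]]
force: [0.1, -0.2, 0.8]
opening: 0.498
grasp_force: 30.0
```

Emit:
play_rows(
  motion=[
    [[0,0,-0.01,0,0,0],[0,0,-0.025,0,0,0],[0,0,-0.04,0,0,0],[0,0,-0.06,0,0,0],[0,0,-0.08,0,0,0],[0,0,-0.09,0,0,0],[0,0,-0.09,0,0,0],[0,0,-0.09,0,0,0]],
  ],
)

```text
time_s: 36.28
position: [0.4451, 0.3452, 0.138]
tcp_rot: [[0.995, 0.1, 0.001], [0.1, -0.995, 0.0], [0.001, -0.0, -1.0]]
force: [-0.8, -0.2, -1.0]
opening: 0.502
grasp_force: 30.0
```

```bash
python3 -c "
from h import *
go(.5469,-.0556,.14,-84.3)"
```

```text
d [ 0.0611  0.409  -0.0021] wz 0.05 at [0.4451 0.3452 0.138 ] yaw -84.25 tilt -1.0
```

Emit:
play_rows(
  motion=[
    [[0,0.01,0,0,0,0],[0,0.03,0,0,0,0],[0,0.06,0,0,0,0],[0,0.09,0,0,0,0],[0,0.12,0,0,0,0],[0.01,0.15,0,0,0,0],[0.02,0.18,0,0,0,0],[0.03,0.21,0,0,0,0]],
  ],
)

```text
time_s: 36.95
position: [0.4949, 0.1372, 0.1362]
tcp_rot: [[0.995, 0.1, -0.004], [0.1, -0.995, -0.0], [-0.004, 0.0, -1.0]]
force: [-0.0, 0.1, -2.1]
opening: 0.501
grasp_force: 30.0
```

Emit:
play_rows(
  motion=[
    [[0.01,0.03,0,0,0,0],[0.02,0.06,0,0,0,0],[0.03,0.09,0,0,0,0],[0.031,0.12,0,0,0,0],[0.031,0.15,0,0,0,0],[0.031,0.175,0,0,0,0],[0.031,0.19,0,0,0,0],[0.031,0.199,0,0,0,0]],
  ],
)

```text
time_s: 37.62
position: [0.5458, -0.0582, 0.1361]
tcp_rot: [[0.995, 0.098, -0.003], [0.098, -0.995, 0.0], [-0.003, -0.001, -1.0]]
force: [-0.7, 0.6, -0.5]
opening: 0.502
grasp_force: 30.0
```

Emit:
play_rows(
  motion=[
    [[0,0,0,0,0,0],[0,0,0,0,0,0]],
  ],
)

```text
time_s: 37.78
position: [0.5458, -0.0555, 0.1366]
tcp_rot: [[0.995, 0.099, -0.002], [0.099, -0.995, 0.001], [-0.002, -0.001, -1.0]]
force: [-1.0, -0.4, -1.9]
opening: 0.499
grasp_force: 30.0
```

```bash
python3 -c "
from h import *
go(.5465,-.0568,.0605,-84.3)"
```

```text
d [0.0008 0.0014 0.0761] wz -0.01 at [ 0.5458 -0.0555  0.1366] yaw -84.31 tilt -1.0
```

Emit:
play_rows(
  motion=[
    [[0.001,0.001,0.015,0,0,0],[0.001,0.001,0.035,0,0,0],[0.001,0.001,0.05,0,0,0],[0.001,0.001,0.062,0,0,0],[0.001,0.001,0.07,0,0,0],[0.001,0.001,0.074,0,0,0],[0.001,0.001,0.076,0,0,0],[0.001,0.001,0.076,0,0,0]],
  ],
)

```text
time_s: 38.45
position: [0.5478, -0.056, 0.0615]
tcp_rot: [[0.995, 0.101, -0.0], [0.101, -0.995, 0.0], [-0.0, -0.0, -1.0]]
force: [0.4, -0.1, -0.8]
opening: 0.506
grasp_force: 30.0
```

Emit:
play_rows(
  motion=[
    [[0,0,0,0,0,0],[0,0,0,0,0,0]],
  ],
)

```text
time_s: 38.62
position: [0.5483, -0.0565, 0.0622]
tcp_rot: [[0.995, 0.1, 0.001], [0.1, -0.995, -0.0], [0.001, 0.0, -1.0]]
force: [-0.0, 0.5, -1.0]
opening: 0.501
grasp_force: 30.0
```

Lower 2 mm more, shift x −1 mm, release, rise, head to the can at (.5513,.3272).

Emit:
play_rows(
  motion=[
    [[-0.001,0,0.001,0,0,0],[-0.001,0,0.002,0,0,0],[-0.001,0,0.002,0,0,0]],
  ],
)

```text
time_s: 38.87
position: [0.5467, -0.0567, 0.0597]
tcp_rot: [[0.995, 0.1, 0.0], [0.1, -0.995, -0.0], [0.0, 0.0, -1.0]]
force: [0.5, -0.2, -2.0]
opening: 0.501
grasp_force: 30.0
```

Emit:
play_rows(
  motion=[
    [[0,0,0,0,0,0],[0,0,0,0,0,0],[0,0,0,0,0,0],[0,0,0,0,0,0],[0,0,0,0,0,0],[0,0,0,0,0,0],[0,0,0,0,0,0]],
  ],
  fingers=0.087,
)

```text
time_s: 39.45
position: [0.5469, -0.0566, 0.0596]
tcp_rot: [[0.995, 0.1, 0.0], [0.1, -0.995, -0.0], [0.0, 0.0, -1.0]]
force: [-0.4, -0.2, 0.4]
opening: 0.938
grasp_force: 0.0
```

Emit:
play_rows(
  motion=[
    [[0,0,-0.01,0,0,0],[0,0,-0.03,0,0,0],[0,0,-0.06,0,0,0],[0,0,-0.1,0,0,0],[0,0,-0.14,0,0,0],[0,0,-0.145,0,0,0]],
  ],
)

```text
time_s: 39.95
position: [0.5509, -0.0577, 0.2121]
tcp_rot: [[0.995, 0.1, 0.014], [0.101, -0.995, -0.004], [0.013, 0.006, -1.0]]
force: [0.3, -0.8, 0.4]
opening: 0.998
grasp_force: 0.0
```

Emit:
play_rows(
  motion=[
    [[0.034,-0.32,0,0,0,0],[0.034,-0.32,0,0,0,0],[0.034,-0.32,0,0,0,0],[0.034,-0.32,0,0,0,0],[0.034,-0.32,0,0,0,0],[0.034,-0.32,0,0,0,0],[0.034,-0.32,0,0,0,0],[0.034,-0.32,0,0,0,0]],
  ],
)

```text
time_s: 40.62
position: [0.5479, 0.2686, 0.205]
tcp_rot: [[0.995, 0.102, 0.001], [0.102, -0.995, 0.001], [0.001, -0.001, -1.0]]
force: [1.0, 0.7, 0.7]
opening: 0.996
grasp_force: 0.0
```

```bash
python3 -c "
from h import *
c=snap('top')
for q in finder.outline_of('top','spool')[:2]: print(q['confidence'],q['pixels'].sum(),blob(c,q['pixels'],.098))
go(.5513,.3272,.2,-84.3)"
```

```text
0.78 335 (array([ 0.5468, -0.0534]), array([ 0.5471, -0.0527]), array([47., 53.]), np.float32(-45.1))
d [ 0.0094 -0.0565  0.0051] wz 0.39 at [0.5479 0.27   0.2049] yaw -83.91 tilt -1.0
```

Emit:
play_rows(
  motion=[
    [[0.009,-0.03,0,0,0,0.3],[0.009,-0.056,0,0,0,0.3],[0.009,-0.056,0,0,0,0.3],[0.009,-0.056,0,0,0,0.3],[0.009,-0.056,0,0,0,0.3]],
  ],
)

```text
time_s: 41.13
position: [0.5516, 0.3206, 0.2045]
tcp_rot: [[0.995, 0.095, -0.001], [0.095, -0.995, -0.001], [-0.001, 0.001, -1.0]]
force: [-1.0, -0.3, 0.2]
opening: 0.999
grasp_force: 0.0
```

```bash
python3 -c "
from h import *
go(.5513,.3272,.0755,-84.3)"
```

```text
d [ 0.0004 -0.0067  0.129 ] wz -0.26 at [0.5516 0.3206 0.2045] yaw -84.56 tilt -1.0
```

Emit:
play_rows(
  motion=[
    [[0,-0.006,0.02,0,0,0],[0,-0.006,0.045,0,0,0],[0,-0.006,0.07,0,0,0],[0,-0.006,0.095,0,0,0],[0,-0.006,0.115,0,0,0],[0,-0.006,0.125,0,0,0],[0,-0.006,0.129,0,0,0],[0,-0.006,0.129,0,0,0]],
  ],
)

```text
time_s: 41.8
position: [0.5513, 0.3266, 0.075]
tcp_rot: [[0.996, 0.094, -0.001], [0.094, -0.996, -0.001], [-0.001, 0.001, -1.0]]
force: [-0.0, 0.9, 0.9]
opening: 0.996
grasp_force: 0.0
```

Emit:
play_rows(
  motion=[
    [[0,0,0,0,0,0],[0,0,0,0,0,0]],
  ],
)

```text
time_s: 41.97
position: [0.5526, 0.3279, 0.0771]
tcp_rot: [[0.996, 0.095, 0.003], [0.095, -0.996, 0.001], [0.003, -0.001, -1.0]]
force: [-0.2, -0.1, -0.4]
opening: 0.997
grasp_force: 0.0
```

```bash
python3 -c "
from h import *
go(.5513,.3272,.0755,-84.3)"
```

```text
d [-0.0013  0.0006  0.0016] wz -0.27 at [0.5526 0.3279 0.0771] yaw -84.57 tilt -1.0
```

Emit:
play_rows(
  motion=[
    [[-0.001,0.0005,0.001,0,0,-0.2],[-0.001,0.0005,0.001,0,0,-0.2],[-0.001,0.0005,0.001,0,0,-0.2],[-0.001,0.0005,0.001,0,0,-0.2],[-0.001,0.0005,0.001,0,0,-0.2],[-0.001,0.0005,0.001,0,0,-0.2],[-0.001,0.0005,0.001,0,0,-0.2],[-0.001,0.0005,0.001,0,0,-0.2]],
  ],
  fingers=0.04,
)

```text
time_s: 42.63
position: [0.5505, 0.3274, 0.0746]
tcp_rot: [[0.995, 0.098, 0.0], [0.098, -0.995, 0.0], [0.0, -0.0, -1.0]]
force: [0.5, -1.1, 0.5]
opening: 0.568
grasp_force: 30.0
```

Emit:
play_rows(
  motion=[
    [[0,0,-0.01,0,0,0],[0,0,-0.025,0,0,0],[0,0,-0.04,0,0,0],[0,0,-0.055,0,0,0],[0,0,-0.065,0,0,0],[0,0,-0.065,0,0,0],[0,0,-0.065,0,0,0]],
  ],
)

```text
time_s: 43.22
position: [0.5505, 0.3272, 0.14]
tcp_rot: [[0.995, 0.099, 0.001], [0.099, -0.995, 0.0], [0.001, -0.0, -1.0]]
force: [-0.2, -0.2, -4.0]
opening: 0.569
grasp_force: 30.0
```

```bash
python3 -c "
from h import *
go(.5362,.079,.14,-84.3)"
```

```text
d [-0.0387  0.2456 -0.    ] wz -0.05 at [0.5505 0.3272 0.14  ] yaw -84.35 tilt -1.0
```

Emit:
play_rows(
  motion=[
    [[-0.002,0.01,0,0,0,0],[-0.006,0.03,0,0,0,0],[-0.01,0.055,0,0,0,0],[-0.014,0.085,0,0,0,0],[-0.019,0.115,0,0,0,0],[-0.023,0.145,0,0,0,0],[-0.028,0.175,0,0,0,0],[-0.032,0.2,0,0,0,0]],
  ],
)

```text
time_s: 43.88
position: [0.5367, 0.1224, 0.1384]
tcp_rot: [[0.995, 0.098, -0.003], [0.098, -0.995, -0.001], [-0.003, 0.0, -1.0]]
force: [0.3, -1.4, -3.1]
opening: 0.57
grasp_force: 30.0
```

Emit:
play_rows(
  motion=[
    [[-0.002,0.02,0,0,0,0],[-0.005,0.035,0,0,0,0],[-0.007,0.043,0,0,0,0],[-0.007,0.045,0,0,0,0],[-0.007,0.045,0,0,0,0],[-0.007,0.045,0,0,0,0]],
  ],
)

```text
time_s: 44.38
position: [0.5355, 0.08, 0.1393]
tcp_rot: [[0.995, 0.099, -0.001], [0.099, -0.995, 0.0], [-0.001, -0.0, -1.0]]
force: [-1.2, -0.0, -3.1]
opening: 0.564
grasp_force: 30.0
```

```bash
python3 -c "
from h import *
go(.5362,.079,.0873,-84.3)"
```

```text
d [0.0006 0.0011 0.052 ] wz -0.04 at [0.5355 0.08   0.1393] yaw -84.34 tilt -1.0
```

Emit:
play_rows(
  motion=[
    [[0,0.001,0.012,0,0,0],[0,0.001,0.025,0,0,0],[0,0.001,0.036,0,0,0],[0,0.001,0.044,0,0,0],[0,0.001,0.049,0,0,0],[0,0.001,0.052,0,0,0],[0,0.001,0.052,0,0,0],[0,0.001,0.052,0,0,0]],
  ],
)

```text
time_s: 45.05
position: [0.5362, 0.0786, 0.0877]
tcp_rot: [[0.995, 0.099, 0.001], [0.099, -0.995, -0.0], [0.001, 0.0, -1.0]]
force: [-0.0, 0.5, -2.4]
opening: 0.566
grasp_force: 30.0
```

```bash
python3 -c "
from h import *
print(bot.read_state()['force']);go(.5362,.079,.0866,-84.3)"
```

```text
[-0.0287121   0.49543798 -2.42900495]
d [ 0.0001 -0.0003  0.0011] wz -0.03 at [0.5362 0.0786 0.0877] yaw -84.33 tilt -1.0
```

Lower 1 mm, release, rise and move away toward the start side.

Emit:
play_rows(
  motion=[
    [[0,0,0.001,0,0,0],[0,0,0.001,0,0,0],[0,0,0.001,0,0,0]],
  ],
)

```text
time_s: 45.3
position: [0.536, 0.0785, 0.0868]
tcp_rot: [[0.995, 0.098, 0.001], [0.098, -0.995, -0.0], [0.001, 0.0, -1.0]]
force: [-0.4, -0.0, -2.7]
opening: 0.564
grasp_force: 30.0
```

Emit:
play_rows(
  motion=[
    [[0,0,0,0,0,0],[0,0,0,0,0,0],[0,0,0,0,0,0],[0,0,0,0,0,0],[0,0,0,0,0,0],[0,0,0,0,0,0],[0,0,0,0,0,0]],
  ],
  fingers=0.087,
)

```text
time_s: 45.88
position: [0.5359, 0.0786, 0.0866]
tcp_rot: [[0.995, 0.099, 0.0], [0.099, -0.995, -0.0], [0.0, 0.0, -1.0]]
force: [-0.3, 0.1, -0.1]
opening: 0.966
grasp_force: 0.0
```

Emit:
play_rows(
  motion=[
    [[0,0,-0.01,0,0,0],[0,0,-0.03,0,0,0],[0,0,-0.06,0,0,0],[0,0,-0.1,0,0,0],[0,0,-0.13,0,0,0],[0,0,-0.13,0,0,0]],
  ],
)

```text
time_s: 46.38
position: [0.54, 0.0785, 0.2236]
tcp_rot: [[0.995, 0.099, 0.014], [0.099, -0.995, -0.001], [0.014, 0.002, -1.0]]
force: [1.2, -0.4, 0.7]
opening: 0.998
grasp_force: 0.0
```

Emit:
play_rows(
  motion=[
    [[-0.03,-0.3,0,0,0,0],[-0.03,-0.3,0,0,0,0],[-0.03,-0.3,0,0,0,0],[-0.03,-0.3,0,0,0,0],[-0.03,-0.3,0,0,0,0],[-0.03,-0.3,0,0,0,0],[-0.03,-0.3,0,0,0,0],[-0.03,-0.3,0,0,0,0]],
  ],
)

```text
time_s: 47.05
position: [0.4744, 0.3797, 0.2167]
tcp_rot: [[0.995, 0.103, 0.0], [0.103, -0.995, 0.003], [0.001, -0.003, -1.0]]
force: [0.3, -0.5, 0.5]
opening: 0.997
grasp_force: 0.0
```

```bash
python3 -c "
from h import *
c=snap('top')
for k,z in dict(can=.13,spool=.098).items():
  for q in finder.outline_of('top',k)[:1]: print(k,q['confidence'],q['pixels'].sum(),blob(c,q['pixels'],z))
h=cv2.cvtColor(c['frame'],cv2.COLOR_RGB2HSV)
b=np.zeros(h.shape[:2],bool); b[190:225,245:275]=1
m=b&(h[...,0]>100)&(h[...,0]<130)&(h[...,1]>150); print('cap',m.sum(),*blob(c,m,.13))
cv2.imwrite('pics/t7c.png',cv2.resize(c['frame'][140:290,110:480,::-1],None,fx=2.15,fy=2.15,interpolation=2))
"
```

```text
can 0.71 337 (array([0.534 , 0.0778]), array([0.5338, 0.0776]), array([45., 54.]), np.float32(26.9))
spool 0.78 308 (array([ 0.5473, -0.0531]), array([ 0.5471, -0.0527]), array([43., 53.]), np.float32(-45.0))
cap 223 [0.5393 0.0787] [0.5398 0.0785] [39. 41.] 45.1
```

View pics/t7c.png

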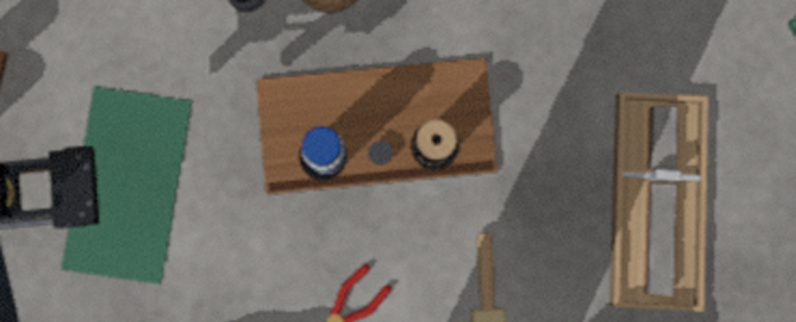

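The can (322,150) and the spool (436,143) stand back on their pads within about 3 mm of where they started. Both stones lie in the tray on either side of the divider, and the arm is clear.

Emit:
play_rows(
  motion=[
    [[0,0,0,0,0,0],[0,0,0,0,0,0],[0,0,0,0,0,0],[0,0,0,0,0,0]],
  ],
)

```text
time_s: 47.53
position: [0.4771, 0.3727, 0.2166]
tcp_rot: [[0.995, 0.096, -0.0], [0.096, -0.995, -0.0], [-0.0, 0.0, -1.0]]
force: [-0.0, 0.8, -1.0]
opening: 1.0
grasp_force: 0.0
```

```bash
python3 -c "
from h import *
print(bot.hand_in())"
```

```text
the job is handed in; nothing more can be done
None
```

I handed the job in at about 48 s (no verdict was returned): in the last picture both stones lie in the tray, one each side of the divider, and the spool and can stand on their pads about 3 mm from where they started.

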